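Shim the rocking kitchen scale

ROBOT

A 6-joint arm with a two-finger parallel gripper is mounted at the origin on a cart in front of the work surface, level with it; the furniture and walls round the work are solid. World frame = base frame: x ahead of the robot, y to its left, z up, the work surface at z = 0. Lengths are in m, angles in degrees, forces in N, time in s.
With the tool pointing down it reaches from about 0.325 to 0.775 m from the base axis. Payload 5.5 kg.
Tool frame: the origin (TCP) lies at the centre of the arm's flange, where the gripper is bolted on; the fingertips stand 182 mm ahead of it and the grasp point (between the pads) lies 163 mm ahead of it; z points along the fingers, y is the line along which they close (so a half turn about z gives the same grasp; the last joint's range is limited). The gripper opens to 88 mm and grips with 3 to 60 N. Pads are 20 mm wide; open, the fingers measure 115 mm over their backs; the gripper's body (75 mm by 178 mm) begins 61 mm behind the grasp point.
Start: joints at [69.689, 5.22, 70.514, -0, 104.267, -3.249], TCP at [0.176, 0.574, 0.405] pointing down, gripper open.
Joint ranges: [-164.24, 164.24], [-49.07, 125.15], [9.68, 141.18], [-86.29, 266.29], [3.28, 154.24], [-151.56, 151.56]. Speed limits (degrees/s): [147.25, 147.25, 172.46, 180, 180, 180].

INTERFACE

Orientations are given as [roll, pitch, yaw] about the fixed x, y, z axes, in that order (R = Rz(yaw) Ry(pitch) Rx(roll)).
In Python, from station import r gives the robot as it stands. The module is installed in compiled form; this text tells all that it offers. Calls block until the motion is done:
- r.reach(position, orientation): joint-space move of the TCP to a pose.
- r.servo_line(position, rotation=None, speed=0.15): straight line of the TCP; rotation=None keeps the orientation; speed is the mean speed in m/s.
- r.move_joints(angles): joint-space move.
- r.let_go() and r.grab(squeeze=None): open the fingers fully, or close them until they stop; squeeze is the grip in N (None keeps the last).
- r.wait(seconds).
- r.inverse_kinematics(position, orientation): joint angles nearest the present ones, or None.
- r.sense(): the state.
- r.snapshot(name): name is "side" or "top" or "wrist"; returns a dict with "frame" (400x640x3 uint8, red, green, blue), "fx", "fy", "cx", "cy" (pixels), "R" (3x3) and "t" (3): a world point X has camera coordinates R X + t. Camera axes: x right, y down, z forward; pixel columns grow to the right and rows downward; lengths in m; the calibration is good to about 2 mm. The wrist camera is an equidistant fisheye: a pixel r from the principal point sees the ray r / f radians off the axis. A picture is of the moment at which its call begins. There is no depth.
A pose or a line that the arm cannot do raises r.IKError and nothing moves.
- r.hand_in(): hands the job in; it is judged then, once.
The state is a dict: "clock": time; "joints": joint angles; "joint_vel": joint speeds; "joint_torque": joint torques, N m; "tcp_pos": TCP position; "orientation": TCP orientation; "contact_force": force on the tool from outside, world axes, zero at the start; "torque": the same for the moment, N m; "opening": finger opening in m; "gripper_force": force on a finger pad.
Only numpy, scipy, OpenCV 4.12 (cv2) and the standard library are available. Lean on these libraries where they do the work, as an engineer would, in place of code of your own. Each camera call takes 0.05 s, during which the arm holds its last target. There are 200 camera calls.

TASK

The white kitchen scale rocks because the foot under its red dot is too short. With the fingertips only, push the orange wedge along the worktop, thin end first, under that foot until the scale stands level; then press down on the red dot once with the fingertips to prove that it no longer rocks, and move clear. Do not pick up or lift the wedge or the scale, do not shove the scale out of its place, and leave the things round about alone.

Things in the scene. Friction and masses are not known exactly. Their poses are not given: they have to be found in the camera images.
- scale: White kitchen scale, loose, about 1.2 kg, housing 200 x 200 mm, 22 to 48 mm above the origin; feet at x, y = +-75 mm, the front-left one 8 mm short, so it starts leaning 0.075 rad to that corner. Origin: centre of the footprint at the three good feet's undersides; x points from the display side to the back, y left seen from the display, z up (upright when level). A push of 6 to 10 N slides it.
- short_foot (a point): Lowest point of the short round-ended rubber foot (diameter 16 mm, red collar), at (-75, 75, 8) mm in the scale's frame; 25 mm in from the front face and from the left face of the housing.
- dot (a point): Red sticker dot, diameter 18 mm, on the flat top of the scale's housing straight above the short foot, at (-75, 75, 48) mm in the scale's frame: the place to press. The round steel platter (diameter 156 mm, its top 59 mm up) has its rim 28 mm from it.
- wedge: Orange plastic wedge, loose, 0.11 kg, 56 mm wide. Origin: on its underside; x points to the thin end, y to its left, z up. Thin end, 1.5 mm thick, at x = 52 mm; the ramp rises to 8 mm at x = 8; then a flat ribbed land, 8 mm high, runs back to the heel, an upright block across the full width from x = -35 to -47, 30 mm high. It slides easily; under the foot it resists with 2 to 8 N.
- wedge_land (a point): Point on the top of the wedge's flat land, at (-10, 0, 8) mm in the wedge's frame. The scale is level with the short foot anywhere on the land (wedge x from about 8 to -27 mm). Pushed straight along the scale's x, the heel meets the housing's front when the foot is at this point; further pushing shoves the scale.
- wedge_heel (a point): Middle of the flat back face of the wedge's heel, at (-47, 0, 18) mm in the wedge's frame: the place to push, along the wedge's +x.
- salt_shaker: Salt shaker, diameter 44 mm, 90 mm high, near the front right of the scale; leave it alone. Origin: centre of its underside.
- mug: Green mug, diameter 86 mm, 96 mm high, to the left; leave it alone. Origin: centre of its underside.
- jar_honey: Small jar with a red lid, diameter 60 mm, 86 mm high, to the right; leave it alone. Origin: centre of its underside.
Mind the look-alikes: they are no part of the job. Of the things like the wedge, leave any that is turquoise; of the rest the smaller one is meant.

How it is judged (in metres and radians):
On the way, in this order (a step that is already met when the one before it is completed fails the run):
1. the wedge carries the short foot and the scale is level (angle between scale's own z axis and vertical below 0.014 rad and contact force between wedge and scale above 0.4 N and x of short_foot in the frame of wedge between -0.036 and 0.02 m and y of short_foot in the frame of wedge between -0.028 and 0.028 m), for 0.2 s.
2. the fingertips press on the red dot and the scale stays level (contact force between the fingers and scale above 2 N and horizontal distance between the grasp point and dot below 0.025 m and height (world z) of the grasp point above 0.05 m and angle between scale's own z axis and vertical below 0.03 rad), for 0.1 s.
At the end, for the whole second after the job is handed in: The wedge lies flat with the short foot resting on it (pressing on it with more than 0.4 N; foot between 36 mm behind and 20 mm ahead of the wedge's origin and within 28 mm of its centre line), the scale is level within 0.014 rad, both at rest (all of step 1 and angle between wedge's own z axis and vertical below 0.04 rad and linear speed of each of scale, wedge below 0.01 m/s); the robot touches nothing.
It fails at once if the wedge is lifted (more than 12 mm) or tipped over (0.4 rad) (height (world z) of wedge above 0.012 m or angle between wedge's own z axis and vertical above 0.4 rad).
It fails at once if the scale is lifted (its centre by more than 10 mm) or tipped (0.16 rad) (height (world z) of scale above 0.01 m or angle between scale's own z axis and vertical above 0.16 rad).
It fails at once if the scale is shoved more than 30 mm from its place (distance of scale from where it was at the start of the episode above 0.03 m).
It fails at once if the salt shaker, mug or honey jar is moved by more than 20 mm or tipped (distance of any of salt_shaker, mug, jar_honey from where it was at the start of the episode above 0.02 m or angle between any of salt_shaker, mug, jar_honey's own z axis and vertical above 0.4 rad).
It also fails if it takes over 64 s, if anything falls off the work surface, if the arm or the gripper's body presses on something with over 40 N, if the wrist force passes 120 N, or if a joint passes its speed limit or range.

## Working session

There is one attempt and no reset: what is moved stays moved. The work goes in short steps, each a Python script; the robot and the scene stay as the last script left them, time stands still between calls to the robot, and variables do not carry over. Pictures are saved under pics/ and viewed, at most 10 in all, crops included, and the job is handed in when it is done.

```bash
mkdir -p pics
python3 - <<'E'
from station import r
import cv2,pickle
d={n:r.snapshot(n) for n in("top","side","wrist")}
pickle.dump(d,open("s0.pkl","wb"))
for n in d:
    cv2.imwrite(f"pics/{n}0.png",d[n]["frame"][:,:,::-1]); print(n,d[n]["fx"],d[n]["cx"],d[n]["cy"],d[n]["R"],d[n]["t"])
E
```

```text
top 405.5846605579212 323.1225844606512 191.49601630668252 [[-0.001813   -0.99998979 -0.00414035]
 [-0.99281051  0.00229548 -0.11967462]
 [ 0.1196829   0.00389361 -0.99280453]] [-0.00342908  0.55843099  1.03625026]
side 400.45451757795786 309.714276966602 197.23327923010706 [[ 0.97877001 -0.20444055 -0.01460577]
 [-0.12940894 -0.56114504 -0.81753873]
 [ 0.15894211  0.80207251 -0.57568837]] [-0.52405456  0.10880134  1.08459962]
wrist 309.70691628693146 323.00501268914053 201.0045889110028 [[ 0.29344456  0.9559743  -0.00185121]
 [ 0.92758122 -0.28425953  0.24246568]
 [ 0.23126473 -0.07286738 -0.97015822]] [-0.60077199 -0.0298715   0.38795066]
```

View pics/top0.png

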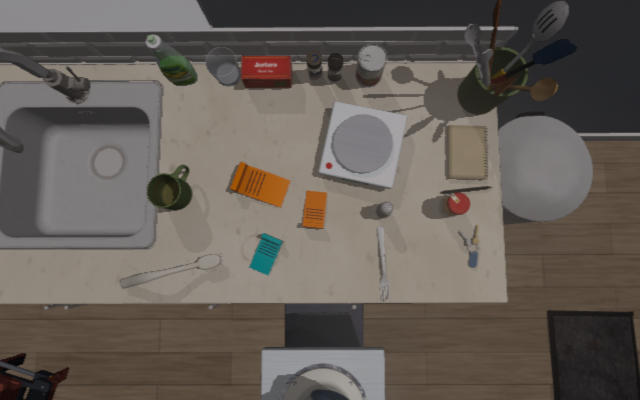

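View pics/side0.png

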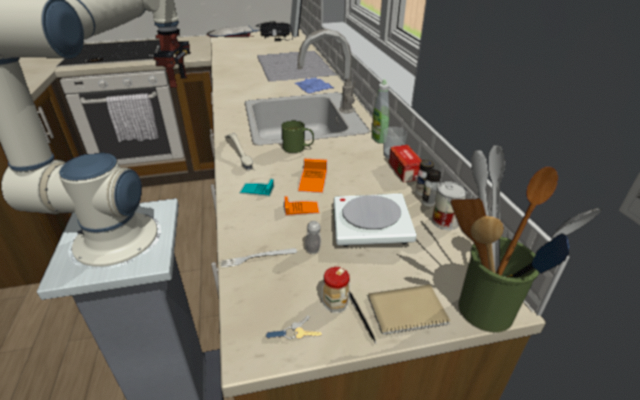

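The top view shows the target, the smaller orange wedge, at about (315,210), with its heel toward the robot and its thin end up. The scale is at (362,145) with its red dot at (329,166). The larger orange look-alike is at (260,185) and the shaker at (386,209). Next I'll measure these.

```bash
cat > h.py <<'E'
import numpy as np,cv2
def ray(s,uv,z):
    d=s["R"].T@np.array([(uv[0]-s["cx"])/s["fx"],(uv[1]-s["cy"])/s["fy"],1.]); c=-s["R"].T@s["t"]
    return c+d*(z-c[2])/d[2]
def mask(s,lo,hi,roi):
    h=cv2.cvtColor(s["frame"],cv2.COLOR_RGB2HSV); m=cv2.inRange(h,lo,hi); k=np.zeros_like(m); x0,y0,x1,y1=roi; k[y0:y1,x0:x1]=255
    return m&k
def big(m): return max(cv2.findContours(m,cv2.RETR_EXTERNAL,cv2.CHAIN_APPROX_NONE)[0],key=cv2.contourArea)
def cen(m): q=cv2.moments(m,True); return q["m10"]/q["m00"],q["m01"]/q["m00"]
E
python3 - <<'E'
import pickle;from h import *
s=pickle.load(open("s0.pkl","rb"))["top"]
c=big(mask(s,(5,150,80),(20,255,255),(295,180,340,240))); 
print("wedge px",cv2.boxPoints(cv2.minAreaRect(c)).round(1).tolist(),cv2.approxPolyDP(cv2.convexHull(c),2,True).tolist())
m=mask(s,(0,120,80),(4,255,255),(315,150,345,180))|mask(s,(170,120,80),(180,255,255),(315,150,345,180))
print("dot",cen(m),(m>0).sum(),ray(s,cen(m),.040))
c=big(mask(s,(0,0,150),(180,45,255),(315,95,412,195)))
b=cv2.boxPoints(cv2.minAreaRect(c)); print("scale",b.round(1).tolist(),[ray(s,p,.048)[:2].round(3).tolist() for p in b])
v=cv2.resize(s["frame"][90:240,280:420,::-1],None,fx=4,fy=4,interpolation=cv2.INTER_CUBIC); cv2.imwrite("pics/crop.png",v)
E
```

```text
wedge px [[302.20001220703125, 226.0], [305.79998779296875, 190.1999969482422], [326.1000061035156, 192.1999969482422], [322.5, 228.0]] [[[307, 191]], [[326, 193]], [[322, 227]], [[303, 226]]]
dot (328.44, 165.4) 25 [ 0.62705203 -0.01877979  0.04      ]
scale [[319.5, 171.3000030517578], [335.70001220703125, 95.0], [413.3999938964844, 111.5], [397.20001220703125, 187.8000030517578]] [[0.61, 0.005], [0.817, -0.039], [0.771, -0.246], [0.566, -0.197]]
```

View pics/crop.png

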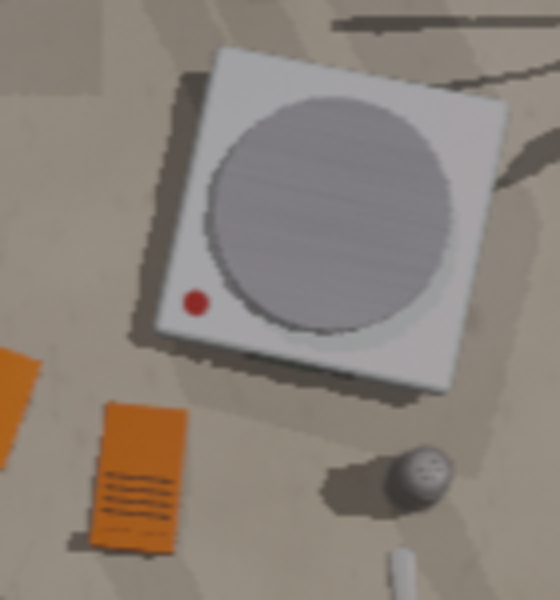

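The crop shows the wedge's thin corners at full-image pixels (307,190.8) and (327,192.5), and its heel-top back corners at (302.5,226.3) and (323.3,228.3). The dot is at (328.5,165.5) and the front-left housing corner at (319,172).

Run:
```python
import pickle;from h import *
s=pickle.load(open("s0.pkl","rb"))["top"]
tl,tr=[ray(s,p,.0015)[:2] for p in((307,190.75),(327,192.5))]
hl,hr=[ray(s,p,.03)[:2] for p in((302.5,226.3),(323.3,228.3))]
t=(tl+tr)/2;h=(hl+hr)/2;d=t-h
yaw=np.degrees(np.arctan2(d[1],d[0])); print("thin",t,"heel",h,"len",np.linalg.norm(d),"yaw",yaw, "yaw thin", np.degrees(np.arctan2(*(tl-tr)[::-1]))-90,"heel",np.degrees(np.arctan2(*(hl-hr)[::-1]))-90, np.linalg.norm(tl-tr))
f=np.array([.629,-.0215]);a=np.radians(yaw);R=np.array([[np.cos(a),np.sin(a)],[-np.sin(a),np.cos(a)]])
print("foot in wedge heel frame",R@(f-h))
print("shaker",ray(s,(386,207),.09), "cam",-s["R"].T@s["t"])
from station import r
print(r.sense())
```

```text
thin [0.56197013 0.01219231] heel [0.46446926 0.02238658] len 0.09803235564753994 yaw -5.968911437864468 yaw thin -5.167486659518502 heel -5.5831458658272055 0.05457010613634393
foot in wedge heel frame [ 0.16820245 -0.02653929]
shaker [ 0.51245823 -0.16094031  0.09      ] cam [ 0.43038851 -0.00874567  1.09560977]
{'clock': 0.15, 'joints': array([ 6.96875845e+01,  5.25282659e+00,  7.05663130e+01, -1.04496419e-03,
        1.04265502e+02, -3.24884390e+00]), 'joint_vel': array([ 0.04884464, -0.09872904, -0.14956687, -0.0612942 ,  0.01428414,
        0.05738415]), 'joint_torque': array([ 9.72084345e-04, -4.47041988e+01, -4.06909347e+01,  6.98105386e-02,
        2.73870444e-02, -1.33901203e-04]), 'tcp_pos': array([0.17608261, 0.57363133, 0.40376753]), 'orientation': array([-1.79915437e+02, -3.78536748e-03,  1.62936169e+02]), 'contact_force': array([ 0.57864071, -0.39729897,  0.6533043 ]), 'torque': array([ 0.0178187 , -0.00868798, -0.03878773]), 'gripper_force': 0.0, 'opening': 0.08803261716003759}
```

```bash
cat >> h.py <<'E'
def u(d): a=np.radians(d); return np.array([np.cos(a),np.sin(a)])
def push(r,p,yaw,speed,z=.190):
    r.servo_line([p[0],p[1],z],[180,0,yaw],speed=speed)
    s=r.sense(); return s["contact_force"].round(1),s["tcp_pos"].round(4),round(s["clock"],1)
E
python3 - <<'E'
from station import r
from h import *
r.grab(5)
h=np.array([.4645,.0224]); p=h-u(-5.8)*.030
r.reach([*p,.30],[180,0,-5.8]); print(r.sense()["joints"].round(1),r.sense()["opening"])
print(push(r,p,-5.8,.12))
print(push(r,h-u(-5.8)*.010,-5.8,.03))   # touch heel
s=r.snapshot("wrist");cv2.imwrite("pics/w1.png",s["frame"][:,:,::-1])
E
```

```text
[ -1.1 -20.7 104.7   0.   95.9  94.6] 0.0005784122577432922
(array([-0.1, -0.2, -0.7]), array([0.435 , 0.0254, 0.1909]), 4.8)
(array([ 0.2,  0.1, -0.5]), array([0.4545, 0.0234, 0.1899]), 5.6)
```

View pics/w1.png

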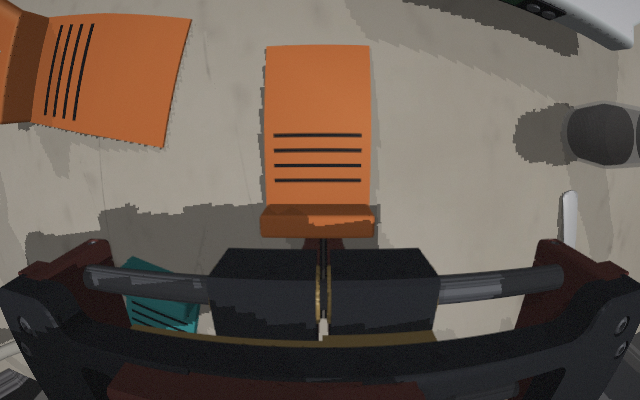

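The wrist view shows the fingertips centred behind the heel (heel at columns 260-375, finger seam at 322) and the wedge aligned with the tool. The scale is at the upper right. Next is a curved push that stops short of the foot.

Run:
```python
from station import r
from h import *
p=np.array([.4545,.0234]);y=-5.8
for i in range(10):
    p=p+.0055*u(y-0.6); y-=1.2; f=push(r,p,y,.05)
print(f)
s=r.snapshot("wrist");cv2.imwrite("pics/w2.png",s["frame"][:,:,::-1])
q=p-u(y)*.03; push(r,q,y,.12); r.servo_line([*(q-u(y)*.09),.42],speed=.25)
s=r.snapshot("top"); c=big(mask(s,(5,150,80),(20,255,255),(290,155,345,240)))
print(p,y,cv2.approxPolyDP(cv2.convexHull(c),2,True).tolist(),r.sense()["clock"])
cv2.imwrite("pics/t2.png",cv2.resize(s["frame"][130:240,260:400,::-1],None,fx=5,fy=5,interpolation=cv2.INTER_CUBIC))
```

```text
(array([ 0.6, -0.6,  0.1]), array([0.5084, 0.0121, 0.19  ]), 8.2)
[0.50824034 0.01217306] -17.799999999999994 [[[314, 171]], [[331, 180]], [[326, 207]], [[308, 204]]] 9.85
```

View pics/t2.png

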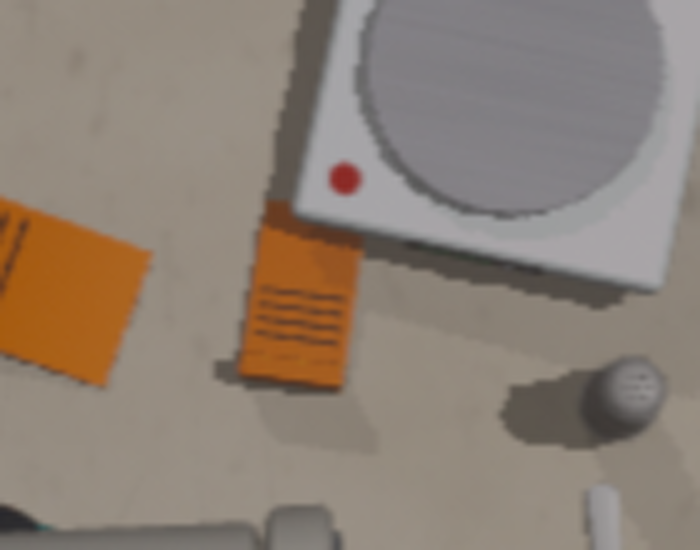

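View pics/w2.png

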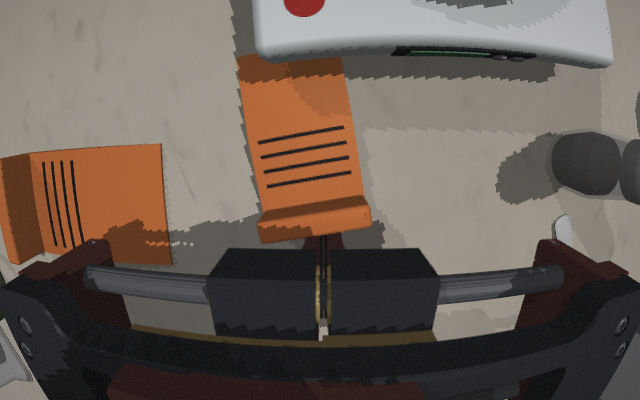

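The wedge translated but did not turn; its heading is about -7°. The heel's back edge is at crop (238,375)-(343,388) and the foot is about 17 mm right of the wedge's centre line. I'll nudge the wedge sideways on its left flank, near its centre of mass.

Run:
```python
from station import r
from h import *
y=-7; n=u(y+90); b=np.array([.520,.0087])+.039*u(y)
a=b+.053*n
r.reach([*a,.30],[180,0,y+90]); print(r.sense()["joints"].round(0))
print(push(r,a,y+90,.12,z=.1855))
print(push(r,b+.022*n,y+90,.03,z=.1855))
push(r,a,y+90,.1,z=.1855); r.servo_line([*a,.26],speed=.2)
r.reach([.40,.03,.42],[180,0,-10])
s=r.snapshot("top"); print(r.sense()["clock"])
import pickle;pickle.dump(s,open("t3.pkl","wb"))
cv2.imwrite("pics/t3.png",cv2.resize(s["frame"][130:240,260:400,::-1],None,fx=5,fy=5,interpolation=cv2.INTER_CUBIC))
```

```text
[ 2.  1. 86. -0. 94.  9.]
(array([-0.3, -0.3,  0.3]), array([0.5656, 0.0566, 0.1866]), 12.5)
(array([-0.2,  0.2, -0.1]), array([0.5614, 0.0258, 0.1854]), 13.7)
16.1167
```

View pics/t3.png

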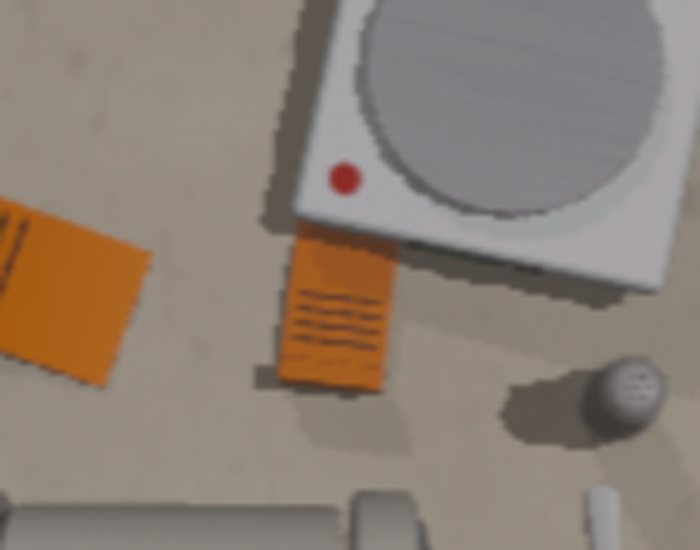

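The wedge now lines up: heel corners are at crop (278,381) and (382,391), heading is about -6°, and the foot is within a few millimetres of the centre line. I'll push it in slowly and watch the force.

Run:
```python
from station import r
from h import *
y=-6; h=np.array([.517,-.0119]); a=h-u(y)*.035
r.reach([*a,.27],[180,0,y]); push(r,a,y,.12); push(r,h-u(y)*.011,y,.05)
for t in [.01,.02,.03,.04,.045,.05,.055,.060,.064,.067]:
    f,p,c=push(r,h+u(y)*(t-.010),y,.03); print(t,f,p,c)
    if np.hypot(*f[:2])>15: break
q=p[:2]-u(y)*.03; push(r,q,y,.1); r.servo_line([*(q-u(y)*.05),.42],speed=.25)
s=r.snapshot("top"); print(r.sense()["clock"])
m=mask(s,(0,120,80),(4,255,255),(315,150,345,180))|mask(s,(170,120,80),(180,255,255),(315,150,345,180))
print("dot",cen(m),ray(s,cen(m),.048))
cv2.imwrite("pics/t4.png",cv2.resize(s["frame"][130:240,260:400,::-1],None,fx=5,fy=5,interpolation=cv2.INTER_CUBIC))
s=r.snapshot("side");cv2.imwrite("pics/s4.png",cv2.resize(s["frame"][170:270,270:430,::-1],None,fx=5,fy=5,interpolation=cv2.INTER_CUBIC))
```

```text
0.01 [0.3 0.2 0.5] [ 0.5172 -0.0119  0.19  ] 18.8
0.02 [ 0.6  0.1 -0.1] [ 0.5273 -0.013   0.1901] 19.3
0.03 [0.3 0.1 0.9] [ 0.5372 -0.014   0.19  ] 19.8
0.04 [ 0.3 -0.4 -0.8] [ 0.5472 -0.0151  0.19  ] 20.3
0.045 [0.1 0.1 0.7] [ 0.5521 -0.0156  0.19  ] 20.6
0.05 [-0.8 -0.1 -0.2] [ 0.5571 -0.0161  0.19  ] 20.9
0.055 [ 0.3 -0.3 -0. ] [ 0.562  -0.0167  0.19  ] 21.2
0.06 [-2.3  0.5  0.5] [ 0.5669 -0.0171  0.1899] 21.5
0.064 [-1.1 -0.3 -0.6] [ 0.571  -0.0176  0.1899] 21.8
0.067 [-1.2 -0.  -0.6] [ 0.5739 -0.0179  0.1899] 22.1
23.6583Traceback (most recent call last):
  File "<stdin>", line 11, in <module>
  File "h.py", line 9, in cen
    def cen(m): q=cv2.moments(m,True); return q["m10"]/q["m00"],q["m01"]/q["m00"]
                                              ~~~~~~~~^~~~~~~~~
ZeroDivisionError: float division by zero
```

Run:
```python
from station import r
from h import *
r.reach([.38,.06,.42],[180,0,-10])
s=r.snapshot("top"); print(r.sense()["clock"])
m=mask(s,(0,120,80),(4,255,255),(315,140,345,190))|mask(s,(170,120,80),(180,255,255),(315,140,345,190))
if m.any(): print("dot",cen(m),ray(s,cen(m),.048))
w=r.snapshot("side")
A=cv2.resize(s["frame"][135:210,280:400,::-1],(800,500)[:2],interpolation=cv2.INTER_CUBIC)
A=cv2.resize(s["frame"][140:210,290:410,::-1],(514,300),interpolation=cv2.INTER_CUBIC)
B=cv2.resize(w["frame"][180:250,300:420,::-1],(514,300),interpolation=cv2.INTER_CUBIC)
cv2.imwrite("pics/t4.png",np.vstack([A,B]))
```

```text
24.3083
dot (329.5, 164.08333333333334) [ 0.62906005 -0.02149571  0.048     ]
```

View pics/t4.png

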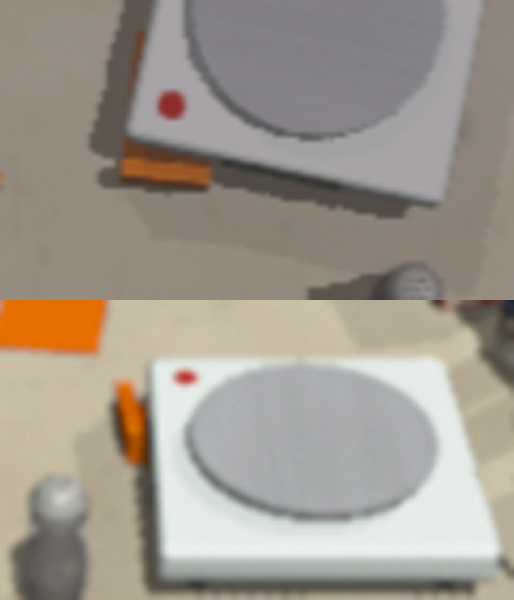

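The dot has moved to (0.629,-0.0215), which is where it should be when level, directly above the foot. The heel sits just clear of the housing front, so the foot is at wedge x of about -2 mm. Next I'll press the dot.

Run:
```python
from station import r
from h import *
d=[.629,-.0215]; y=-12
r.reach([*d,.30],[180,0,y]); f0=r.sense()["contact_force"][2]
r.servo_line([*d,.236],speed=.08)
z=.235
while z>.222:
    r.servo_line([*d,z],speed=.02); r.wait(.1); f=r.sense()["contact_force"][2]-f0; print(round(z,4),round(f,1))
    if f>7: break
    z-=.001
r.wait(.4); print(r.sense()["contact_force"].round(1),r.sense()["tcp_pos"])
r.servo_line([*d,.30],speed=.08)
r.reach([.38,.06,.42],[180,0,-10]); r.wait(.3)
s=r.snapshot("top"); w=r.snapshot("side"); print(r.sense()["clock"])
m=mask(s,(0,120,80),(4,255,255),(315,140,345,190))|mask(s,(170,120,80),(180,255,255),(315,140,345,190))
if m.any(): print("dot",cen(m),ray(s,cen(m),.048))
A=cv2.resize(s["frame"][140:210,290:410,::-1],(514,300),interpolation=cv2.INTER_CUBIC)
B=cv2.resize(w["frame"][180:250,300:420,::-1],(514,300),interpolation=cv2.INTER_CUBIC)
cv2.imwrite("pics/t5.png",np.vstack([A,B]))
```

```text
0.235 -1.3
0.234 -0.5
0.233 -1.2
0.232 -1.3
0.231 -1.0
0.23 -0.3
0.229 4.4
0.228 8.1
[-4.   0.7  8. ] [ 0.62899029 -0.02142749  0.22985748]
32.175
dot (329.5, 164.08333333333334) [ 0.62906005 -0.02149571  0.048     ]
```

View pics/t5.png

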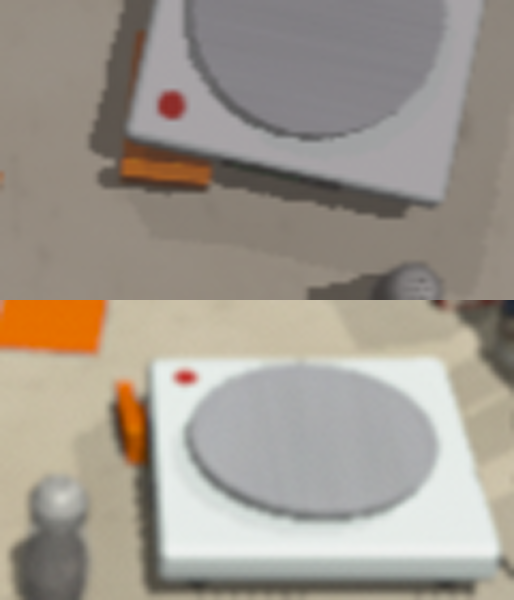

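The picture is unchanged: the dot is at the same pixel, (329.5,164.1). Contact came at the level height under 8 N, so the scale no longer rocks.

```bash
python3 -c "
from station import r
print(r.hand_in())"
```

```text
the job is handed in; nothing more can be done
None
```

The wedge is under the short foot, the scale looks level and did not move when the dot was pressed with about 8 N, the arm is clear, and the job is handed in; no verdict came back.

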